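# Switch on the bench scale and weigh the long gift box

### The job

Weigh the long gift box: first, while the pan is still empty so that the scale starts from zero, press the larger rocker switch over to ON with a fingertip. Then set the long box down, lid up and without dropping it, on the middle of the pan and let go of it. Do not flip the smaller rocker, and do not push the square box or the two loose chocolates about.

Things in the scene. Friction and masses are not known exactly. Their poses are not given: they have to be found in the camera images.
- scale: The bench scale, fixed: grey housing 300 x 260 mm (x, y); origin under its middle on the table, z up, -x to its control deck, which faces the robot. The deck, 60 mm above the table, has a flat display in the middle and one rocker switch to each side, 108 mm from the origin along -x and 85 mm to +y or -y; which switch is on which side varies.
- pan (a point): Centre of the top face of the scale's flat steel pan, 190 x 230 mm (x, y), 72 mm above the table; axes as the scale's.
- mains_pivot (a point): Pivot of the LARGER rocker, the scale's on/off switch, 72 mm above the table; x along its length as the scale's x, hinge along y. White rocker 52 mm long, 28 mm wide, its top a shallow V of two flat halves meeting at the pivot, in a black frame 64 x 38 mm whose rim is 4 mm lower than the pivot. Off: the half towards the robot slopes up, the other is level.
- mains_near_end (a point): Middle of the top edge of the larger rocker's end towards the robot: off, 24 mm from the pivot along -x and 10 mm above it; on, 26 mm from it and level with it, the other half then sloping up. Press this half down to switch on, about 20 mm from the pivot: nearer, the tool meets the other half as that rises.
- mains (a joint): Swing of the larger rocker, rad: 0 = off (end towards the robot up), 0.4 = on (that end down). Over-centre: a spring drives it away from the middle, 0.2, to either end, where it stays. It takes about 4 to 6 N at the raised end to start it; past the middle it snaps over by itself.
- lamp_pivot (a point): Pivot of the SMALLER rocker (display light), same make but 28 mm long and 16 mm wide, on the other side of the display, 72 mm above the table; off, and to be left so.
- lamp (a joint): Swing of the smaller rocker, rad: 0 = off, 0.4 = on; leave it off.
- longbox_center (a point): Centre (half-way up) of the long gift box: plain brown lidded carton 102 mm long (x), 50 mm wide (y), 40 mm high (z, up, the lid on top), 0.15 to 0.31 kg, loose on the table. Stiff: a grip of 30 N across its width is fine.
- squarebox_center (a point): Centre of a bystander: loose square carton 74 x 74 mm, 40 mm high, of the same board; it and the long box may lie in either of two places.
- choc1: Bystander: loose wrapped chocolate, 30 mm across, 20 mm high, beside the scale's deck; origin at its foot.
- choc2: Bystander: another such chocolate, at the scale's -y side.
There are look-alikes about, which are no part of the job. What is shaped like the part that bears longbox_center but blue or green is not meant.

How it is judged:
By the outcome, as a careful person would: the job done as asked, in the order asked, and still so for the second after the job is handed in, with the robot touching nothing.
It also fails if it takes over 45 s, if anything falls off the work surface, if the arm or the gripper's body presses on something with over 40 N, if the wrist force passes 120 N, or if a joint passes its speed limit or range.

### The arm

A 7-joint arm with a two-finger parallel gripper is mounted at the origin on the work surface. World frame = base frame: x ahead of the robot, y to its left, z up, the work surface at z = 0. Lengths are in mm, angles in rad, forces in N, time in s.
With the tool pointing down it reaches from about 350 to 900 mm from the base axis. Payload 8.1 kg.
Tool frame: the origin (TCP) lies on the centre line of the jaws, within the pads' length; the fingertips stand 11 mm ahead of it and the grasp point (between the pads) lies 8 mm behind it; z points along the fingers, y is the line along which they close (so a half turn about z gives the same grasp; the last joint's range is limited). The gripper opens to 85 mm and grips with 20 to 120 N. Pads are 22 mm wide; open, the fingers measure 114 mm over their backs; the gripper's body (76 mm by 85 mm) begins 54 mm behind the grasp point. The pads swing forward as they close: fully open they stand 13 mm farther back than shut.
Start: joints at [-1.234, 0.434, 0.025, 1.573, -0.012, 1.134, -0.075], TCP at [266.126, 565.524, 242.323] pointing down, gripper open.
Joint ranges: [-2.62, 2.62], [-0.44, 2.09], [-1.27, 1.32], [0.08, 2.57], [-1.32, 4.46], [0.12, 2], [-2.74, 2.74]. Speed limits (rad/s): [2.22, 2.22, 3.01, 3.01, 3.14, 3.14, 3.14].

### API

Orientations are given as [roll, pitch, yaw] about the fixed x, y, z axes, in that order (R = Rz(yaw) Ry(pitch) Rx(roll)).
In Python, from workcell import robot gives the robot as it stands. Calls block until the motion is done:
- robot.move_to(position, orientation): joint-space move of the TCP to a pose.
- robot.move_l(position, rot=None, vel=150): straight line of the TCP; rot=None keeps the orientation; vel is the mean speed in mm/s.
- robot.goto_joints(angles): joint-space move.
- robot.gripper_open() and robot.gripper_close(grasp_force=None): open the fingers fully, or close them until they stop; grasp_force is the grip in N (None keeps the last).
- robot.hold(seconds).
- robot.solve_ik(position, orientation): joint angles nearest the present ones, or None.
- robot.read_state(): the state.
- robot.get_image(name): name is "side" or "top"; returns the picture (400x640x3 uint8, red, green, blue); there is no depth.
- robot.camera_info(name): a dict with "fx", "fy", "cx", "cy" (pixels), "R" (3x3) and "t" (3): a world point X has camera coordinates R X + t. Camera axes: x right, y down, z forward; pixel columns grow to the right and rows downward; lengths in mm; the calibration is good to about 2 mm. A picture is of the moment at which its call begins. camera_info takes no time and is no camera call.
A pose or a line that the arm cannot do raises robot.MotionError and nothing moves.
- robot.close_job(): hands the job in; it is judged then, once.
The state is a dict: "clock": time; "joint_pos": joint angles; "joint_velocities": joint speeds; "joint_torque": joint torques, N m; "tcp_pos": TCP position; "orientation": TCP orientation; "ft_force": force on the tool from outside, world axes, zero at the start; "ft_torque": the same for the moment, N m; "width": opening from 0.0 (shut) to 1.0 (fully open); "gripper_force": force on a finger pad.
Only numpy, scipy, OpenCV 4.12 (cv2) and the standard library are available. Lean on these libraries where they do the work, as an engineer would, in place of code of your own. Each camera call takes 0.05 s, during which the arm holds its last target. There are 200 camera calls.

## Working session

There is one attempt and no reset: what is moved stays moved. The work goes in short steps, each a Python script; the robot and the scene stay as the last script left them, time stands still between calls to the robot, and variables do not carry over. Pictures are saved under pics/ and viewed, at most 10 in all, crops included, and the job is handed in when it is done.

```bash
mkdir -p pics; python3 - <<'E'
from workcell import robot
import cv2
for n in("top","side"):
    im=robot.get_image(n); cv2.imwrite(f"pics/{n}0.png",im[:,:,::-1]); 
    c=robot.camera_info(n); print(n,c)
s=robot.read_state(); print(s["clock"],s["tcp_pos"],s["orientation"],s["ft_force"])
E
```

```text
top {'fx': 411.24323571715394, 'fy': 411.24323571715394, 'cx': 311.2152536376079, 'cy': 199.51008298092339, 'R': array([[-0.15684226, -0.98760899,  0.00538381],
       [-0.96682811,  0.15242472, -0.20496366],
       [ 0.20160333, -0.03735219, -0.97875478]]), 't': array([  6.48872656, 550.83166421, 833.61172623])}
side {'fx': 388.12079046281633, 'fy': 388.12079046281633, 'cx': 319.85300804836044, 'cy': 199.50172880863576, 'R': array([[ 0.9898148 , -0.14188823,  0.01159261],
       [-0.08261265, -0.63880329, -0.76492189],
       [ 0.11593881,  0.75617332, -0.64401872]]), 't': array([-557.01633992,   45.9468014 ,  934.61510118])}
0.1 [265.96540684 565.09103959 241.58783964] [-3.14014186e+00  1.34978819e-04  2.70171666e+00] [-0.28588849  0.06857791  0.05134413]
```

View pics/top0.png

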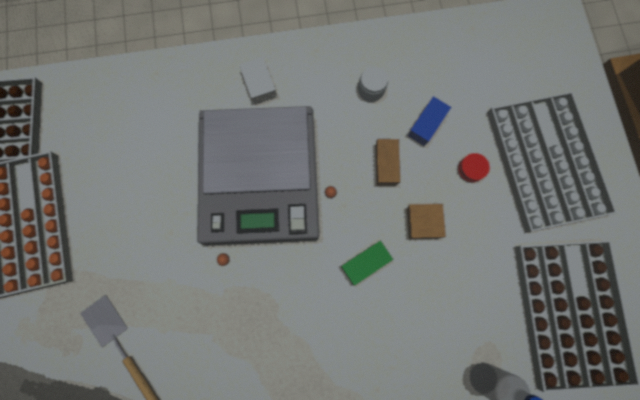

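View pics/side0.png

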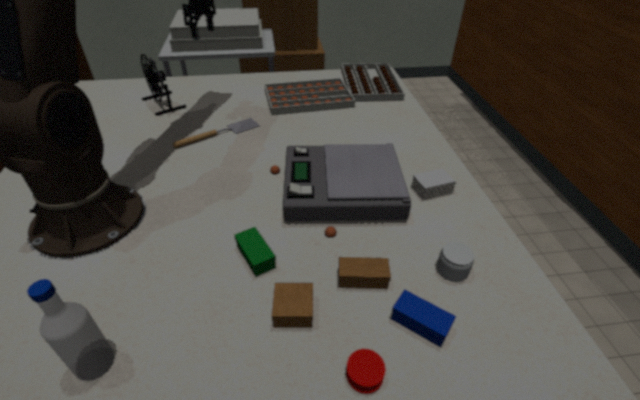

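The long brown carton is at top (388,162) and side (364,272). The look-alikes are the square brown carton at top (426,221), the blue block (430,120), the green block (367,263) and a white box (258,82). By the description I want the long brown one at (388,162). The larger rocker is at top (297,219) and the smaller at (217,222). I'll check both choices in one crop.

```bash
cat > h.py <<'E'
import numpy as np,cv2
from workcell import robot
def ray(n,u,v,z):
    c=robot.camera_info(n);R=np.array(c["R"]);t=np.array(c["t"])
    o=-R.T@t;d=R.T@np.array([(u-c["cx"])/c["fx"],(v-c["cy"])/c["fy"],1])
    return o+d*(z-o[2])/d[2]
def proj(n,X):
    c=robot.camera_info(n);p=np.array(c["R"])@np.array(X,float)+c["t"]
    return c["fx"]*p[0]/p[2]+c["cx"],c["fy"]*p[1]/p[2]+c["cy"]
E
python3 - <<'E'
from h import *
t=cv2.imread("pics/top0.png");s=cv2.imread("pics/side0.png")
a=cv2.resize(t[95:255,190:450],None,fx=3,fy=3,interpolation=cv2.INTER_CUBIC)
cv2.imwrite("pics/crop.png",cv2.convertScaleAbs(a,alpha=1.5))
for n,im in(("top",t),("side",s)):
    h=cv2.cvtColor(im,cv2.COLOR_BGR2HSV)
    m=cv2.inRange(h,(8,90,40),(25,255,255))
    for c in cv2.findContours(m,0,2)[0]:
        if cv2.contourArea(c)>300:
            r=cv2.boundingRect(c);
            if (n=="top" and 370<r[0]<450) or (n=="side" and 260<r[0]<400 and r[1]>240):
                print(n,r,cv2.minAreaRect(c)); x,y,w,hh=r
                V=h[:,:,2]; print(V[y-1:y+hh+1,x+w//2]); print(V[y+hh//2,x-2:x+w+2])
E
```

```text
top (409, 205, 36, 33) ((426.5177917480469, 220.7487335205078), (33.77110290527344, 33.12987518310547), 85.91438293457031)
[119 114 116 114 114 111 110 113 111 111 109 110 110 110 109 110 111 111
 109 113 112 112 115 113 109 110 109 110 110 111 112 110 100  81  70]
[ 66  54  62  84 104 113 113 111 112 112 114 114 113 111 115 114 112 110
 110 110 111 112 111 114 112 114 115 115 116 116 114 113 114 113 115 116
 116 125 132 138]
top (377, 140, 22, 43) ((387.5, 161.0), (42.0, 21.0), 90.0)
[112 107 108 106 111 110 112 108 110 108 110 109 106 106 106 106 107 107
 108 106 106 108 106 107 106 107 107 110 108 109 110 108 107 110 111 111
 111 111 111 111 108 109  98  75  56]
[ 75  68  83 106 109 110 112 110 112 111 111 108 109 106 108 107 107 109
 107 110 110 112 111 113 116 121]
side (272, 283, 41, 44) ((292.0, 304.5), (43.0, 40.0), 90.0)
[104  96  92  93  94  93  94  94  94  95  93  90  93  92  92  92  91  90
  91  93  93  97  95  97  98  98  94  93  97  91  92  93  92  84  62  44
  33  34  31  36  35  34  39  35  44  64]
[120 116 107  97  93  97  93  95  93  95  97  96  98  95  93  95  91  93
  92  93  95  96  97  97  96  96  97  95  94  94  95  95  95  94  96  95
  97  95  95  93  94  94  96 103 112]
side (339, 258, 51, 23) ((363.9922180175781, 268.1871643066406), (50.70600128173828, 21.689510345458984), 2.385944128036499)
[105  97  90  92  93  93  91  87  88  89  88  89  90  88  89  89  92  89
  85  77  53  40  36  37  37]
[ 92  76  80  87  89  87  89  89  91  90  91  94  90  89  89  89  86  89
  87  86  90  90  90  90  86  89  93  90  89  90  89  86  89  86  90  89
  90  91  89  88  92  91  89  92  94  92  92  92  92  90  90  93 100 110
 119]
```

View pics/crop.png

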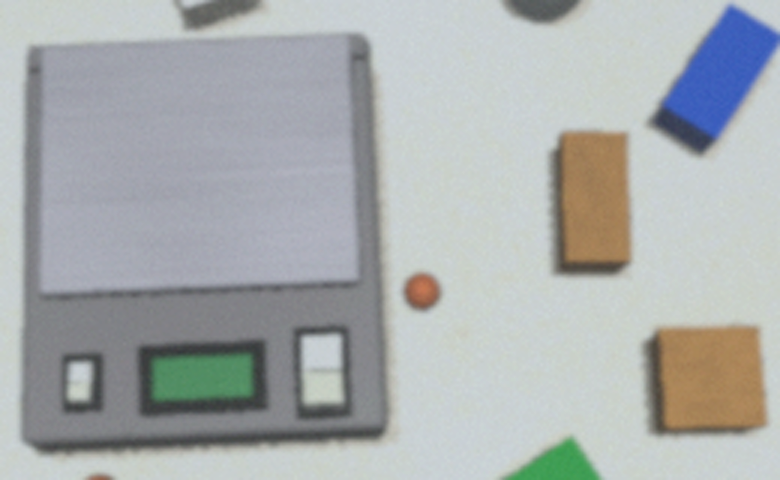

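The crop shows the long brown carton's lid with corners at crop pixels (563,133), (627,132), (630,264) and (561,264). The larger rocker's frame spans (295,329) to (350,416) and its fold is near (323,370). The near half sits below the fold. Now I'll turn these into positions.

```bash
python3 - <<'E'
from h import *
def P(p,z): return ray("top",(p[0]-1)/3+190,(p[1]-1)/3+95,z)[:2]
def fit(m,w):
    m=np.array(m,float);w=np.array(w);a=m-m.mean(0);b=w-w.mean(0)
    th=np.arctan2((a[:,0]*b[:,1]-a[:,1]*b[:,0]).sum(),(a*b).sum());c,s=np.cos(th),np.sin(th);R=np.array([[c,-s],[s,c]])
    o=w.mean(0)-R@m.mean(0);return th,o,R,np.round(w-(m@R.T+o),1)
pan=[P(p,72) for p in[(41,50),(350,38),(358,280),(40,295)]]
fr=[P(p,68) for p in[(295,329),(347,328),(350,414),(298,417)]]
th,o,R,r=fit([(95,115),(95,-115),(-95,-115),(-95,115)]+[(-76,-66),(-76,-104),(-140,-104),(-140,-66)],pan+fr)
print("scale",th,o,r.tolist())
print("pivot",o+R@[-108,-85],"fold ray",P((323,370),72), "lamp",o+R@[-108,85])
bx=[P(p,40) for p in[(563,133),(627,132),(630,264),(561,264)]]
tb,ob,Rb,rb=fit([(51,25),(51,-25),(-51,-25),(-51,25)],bx);print("box",tb,ob,rb.tolist())
for nm,X in(("fold",[*(o+R@[-108,-85]),72]),("boxtop",[*ob,40]),("pan",[*o,72])): print(nm,proj("side",X))
for p in[(51,25),(51,-25),(-51,-25),(-51,25)]: print(np.round(proj("side",[*(ob+Rb@p),40]),1))
# chocolates
for n in("top","side"):
    h=cv2.cvtColor(cv2.imread(f"pics/{n}0.png"),cv2.COLOR_BGR2HSV)
    m=cv2.inRange(h,(0,90,60),(14,255,255))
    for c in cv2.findContours(m,0,2)[0]:
        x,y,w,hh=cv2.boundingRect(c)
        if cv2.contourArea(c)>30 and 200<x<400: print(n,x+w/2,y+hh/2,ray(n,x+w/2,y+hh/2,12))
for nm,pos in(("sw",[*(o+R@[-128,-85]),120]),("bx",[*ob,120]),("pan",[*o,130])):
  for y in (0,np.pi/2,-np.pi/2,np.pi): print(nm,y,robot.solve_ik(pos,[np.pi,0,y+th]) is not None)
E
```

```text
scale -0.17152490146850302 [649.87561456  22.64280148] [[14.3, 6.8], [27.6, 5.6], [31.0, -3.9], [16.0, -5.5], [-23.6, 0.7], [-22.1, 1.5], [-20.1, -2.0], [-23.0, -3.2]]
pivot [528.95221494 -42.67588975] fold ray [507.21702129 -43.95355233] lamp [557.96867709 124.82946815]
box -0.18366919565511095 [ 610.35969519 -265.67365206] [[-0.7, -1.0], [1.6, -0.1], [0.1, -0.2], [-1.0, 1.3]]
fold (np.float64(308.61443336881564), np.float64(188.68521299510215))
boxtop (np.float64(362.36029701405147), np.float64(266.6070258744375))
pan (np.float64(353.04172240603793), np.float64(168.91796867941684))
[386.7 258.1]
[389.  277.6]
[336.8 275.5]
[337.  256.2]
top 223.0 259.5 [451.04963005 132.19200551  12.        ]
top 331.0 192.0 [ 564.63782038 -128.84999411   12.        ]
side 366.0 371.0 [ 573.72418757 -462.09049327   12.        ]
side 330.5 231.5 [ 568.55105384 -131.28891632   12.        ]
side 275.0 169.0 [455.46023855 131.40539455  12.        ]
sw 0 True
sw 1.5707963267948966 True
sw -1.5707963267948966 True
sw 3.141592653589793 True
bx 0 True
bx 1.5707963267948966 True
bx -1.5707963267948966 True
bx 3.141592653589793 True
pan 0 True
pan 1.5707963267948966 True
pan -1.5707963267948966 True
pan 3.141592653589793 True
```

The residuals show the pan centre is offset in +x from the scale origin, about 40 mm. I'll fit the two separately.

```bash
python3 - <<'E'
from h import *
def P(p,z): return ray("top",(p[0]-1)/3+190,(p[1]-1)/3+95,z)[:2]
def fit(m,w):
    m=np.array(m,float);w=np.array(w);a=m-m.mean(0);b=w-w.mean(0)
    th=np.arctan2((a[:,0]*b[:,1]-a[:,1]*b[:,0]).sum(),(a*b).sum());c,s=np.cos(th),np.sin(th);R=np.array([[c,-s],[s,c]])
    o=w.mean(0)-R@m.mean(0);return th,o,R,np.round(w-(m@R.T+o),1)
th,o,R,r=fit([(95,115),(95,-115),(-95,-115),(-95,115)],[P(p,72) for p in[(41,50),(350,38),(358,280),(40,295)]])
print("pan",th,o,r.tolist())
t2,o2,R2,r2=fit([(32,19),(32,-19),(-32,-19),(-32,19)],[P(p,68) for p in[(295,329),(347,328),(350,414),(298,417)]])
print("frame",t2,o2,r2.tolist(),"in pan axes",R.T@(o2-o))
print("side check",proj("side",[*o,72]),proj("side",[*o2,72]))
s=cv2.imread("pics/side0.png")[135:235,270:420].copy()
k=cv2.resize(s,None,fx=5,fy=5,interpolation=cv2.INTER_CUBIC)
def dot(p,z,c):
    u,v=proj("side",[*p,z]);cv2.circle(k,(int((u-270)*5+2),int((v-135)*5+2)),3,c,-1)
for q in[(95,115),(95,-115),(-95,-115),(-95,115)]: dot(o+R@q,72,(0,0,255))
for q in[(32,19),(32,-19),(-32,-19),(-32,19)]: dot(o2+R@q,68,(0,255,0))
dot(o2,72,(255,0,255)); dot(o2+R@[-24,0],82,(255,0,255))
cv2.imwrite("pics/sidechk.png",cv2.convertScaleAbs(k,alpha=1.5))
E
```

```text
pan -0.11275298361142462 [672.08189385  23.37762752] [[-2.0, -0.4], [-2.1, 0.3], [2.9, 1.8], [1.3, -1.7]]
frame -0.11680896333723859 [506.74593566 -43.41071578] [[-0.6, -0.4], [-1.2, 0.7], [1.3, 0.6], [0.5, -0.8]] in pan axes [-156.77145492  -84.96689233]
side check (np.float64(361.5660243345399), np.float64(168.10638785520732)) (np.float64(299.28833839731715), np.float64(189.62633270821945))
```

View pics/sidechk.png

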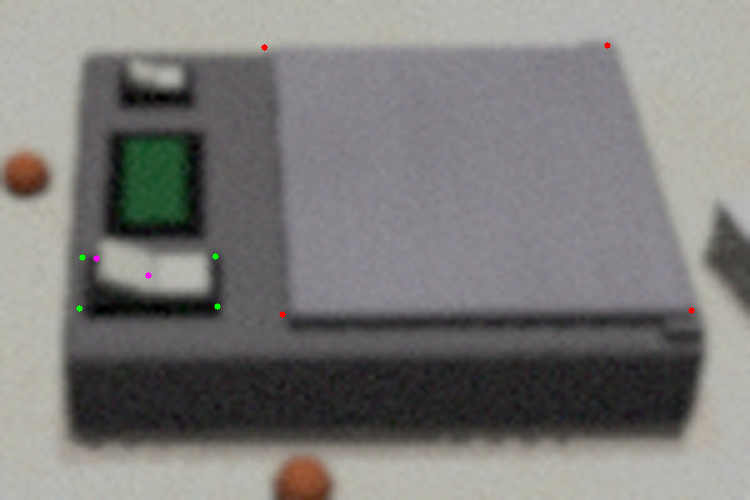

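The side view agrees within about 2 mm in +x: the rocker fold is seen at (152,272) and predicted at (148,275). I'll use the pivot at about (508,-43), the pan centre at about (673.5,23.5), the yaw at -0.113, and the box at (611.5,-265.5). Next is the press.

```bash
python3 - <<'E'
from h import *
th=-0.113+np.pi; q=[np.pi,0,th]
robot.gripper_close(20)
p=np.array([487.4,-40.8])
robot.move_to([*p,150],q); robot.move_l([*p,98],vel=120)
s=robot.read_state();f0=s["ft_force"][2];print(s["clock"],s["tcp_pos"],s["ft_force"],s["width"])
z=96
while z>=83:
    robot.move_l([*p,z],vel=30); s=robot.read_state();f=s["ft_force"][2]-f0;print(z,round(s["tcp_pos"][2],1),round(f,2))
    if f>14: break
    z-=1.5
robot.move_l([*p,150],vel=150)
robot.move_to([540,-240,200],[np.pi,0,-0.184+np.pi]); robot.gripper_open()
print(robot.read_state()["clock"])
for n,(a,b,c,d) in(("top",(190,450,95,255)),("side",(260,400,135,300))):
    im=robot.get_image(n)[:,:,::-1]; cv2.imwrite(f"pics/{n}1f.png",im)
    k=cv2.resize(im[c:d,a:b],None,fx=3,fy=3,interpolation=cv2.INTER_CUBIC)
    cv2.imwrite(f"pics/{n}1.png",cv2.convertScaleAbs(k,alpha=1.5))
E
```

```text
3.775 [487.59106908 -40.71080486  98.19727181] [ 0.32911346 -0.15590446 -0.11870173] -0.00043291804546942983
96 96.5 -0.36
94.5 94.6 0.26
93.0 93.1 1.85
91.5 91.5 4.01
90.0 89.8 2.8
88.5 88.4 1.24
87.0 86.9 -0.01
85.5 85.4 -0.62
84.0 83.9 0.58
8.2583
```

View pics/side1.png

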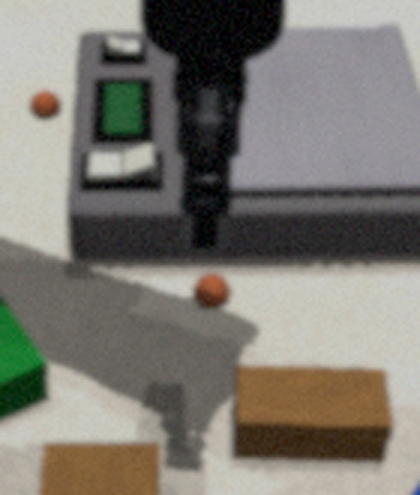

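The rocker snapped to ON: its far half is now raised at crop (140,158). The lamp rocker is unchanged. Next I grasp the box, lift it and check.

```bash
python3 - <<'E'
from h import *
q=[np.pi,0,-0.184+np.pi];b=[611,-265.5]
robot.move_to([*b,130],q); robot.move_l([*b,60],vel=150); robot.move_l([*b,16],vel=80)
s=robot.read_state();f0=s["ft_force"][2];print(s["clock"],s["tcp_pos"],s["ft_force"])
robot.gripper_close(30); s=robot.read_state();print(s["width"],s["gripper_force"],s["ft_force"],s["ft_torque"])
robot.move_l([*b,60],vel=80); robot.move_l([*b,170],vel=150)
robot.hold(.2);s=robot.read_state();print(s["clock"],s["width"],s["gripper_force"],s["ft_force"],s["ft_torque"],s["tcp_pos"])
k=robot.get_image("side")[:,:,::-1]
cv2.imwrite("pics/side2.png",cv2.convertScaleAbs(cv2.resize(k[120:350,230:480],None,fx=2.5,fy=2.5),alpha=1.5))
E
```

```text
10.1667 [ 611.00783252 -265.67095958   15.88406286] [ 0.04664795 -0.12874299  0.02282012]
0.5805916893802645 31.706112027168274 [-0.2615245   0.47082533  4.77138244] [0.09344131 0.2396183  0.00631911]
12.375 0.5873255012852866 31.263896226882935 [ 0.02057196  0.18810479 -2.01663516] [-0.04321811  0.05014649  0.00368727] [ 610.48594738 -265.26093987  168.86711266]
```

View pics/side2.png

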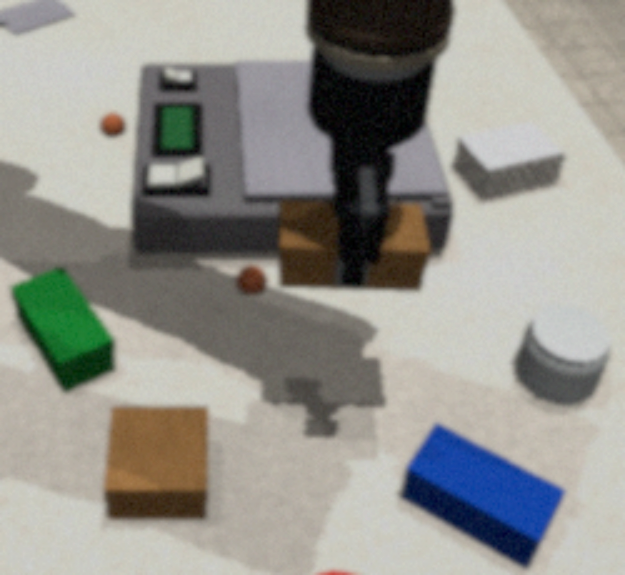

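The box hangs level in the grip, roughly centred, at (280–430, 205–285). Next I place it, stepping down until contact.

```bash
python3 - <<'E'
from h import *
q=[np.pi,0,-0.113+np.pi];b=[673.5,23.5]
robot.move_to([*b,150],q); robot.move_l([*b,98],vel=80); robot.hold(.2)
s=robot.read_state();f0=s["ft_force"][2];print(s["clock"],s["tcp_pos"],f0)
z=95
while z>=82:
    robot.move_l([*b,z],vel=25); s=robot.read_state();f=s["ft_force"][2]-f0;print(z,round(s["tcp_pos"][2],1),round(f,2))
    if f>2.: break
    z-=1
robot.gripper_open(); robot.hold(.2); robot.move_l([*b,170],vel=100)
robot.move_to([500,-260,260],q)
s=robot.read_state();print(s["clock"],s["ft_force"])
im=robot.get_image("top")[:,:,::-1];cv2.imwrite("pics/top3f.png",im)
side=robot.get_image("side")[:,:,::-1]
k=np.hstack([cv2.resize(im[95:275,190:350],None,fx=2.4,fy=2.4),cv2.resize(side[130:250,260:420],None,fx=2.4,fy=3.6)])
cv2.imwrite("pics/end.png",cv2.convertScaleAbs(k,alpha=1.5))
E
```

```text
14.5667 [673.89462383  23.50797356  98.63362482] -1.7724997169252077
95 94.8 0.16
94 93.9 0.87
93 92.9 -0.24
92 91.9 0.21
91 90.9 -0.23
90 89.9 0.19
89 88.9 0.81
88 88.7 7.96
19.5 [ 0.36997742 -0.88182654  0.30754798]
```

View pics/end.png

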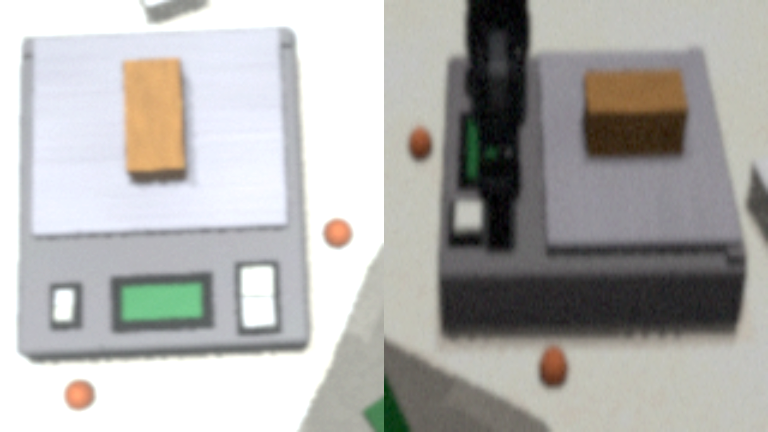

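The box sits lid up on the pan, with its lid centred at crop (154,116). The mains rocker is still ON and the lamp rocker looks unchanged. I'll check centring by number before handing in.

```bash
python3 - <<'E'
from h import *
im=cv2.imread("pics/top3f.png");h=cv2.cvtColor(im,cv2.COLOR_BGR2HSV)
m=cv2.inRange(h,(8,90,80),(25,255,255));m[:,:200]=0;m[:,320:]=0
c=max(cv2.findContours(m,0,2)[0],key=cv2.contourArea);r=cv2.minAreaRect(c);print(r)
B=ray("top",*r[0],112)[:2]
P=np.mean([ray("top",(x-1)/3+190,(y-1)/3+95,72)[:2] for x,y in[(41,50),(350,38),(358,280),(40,295)]],0)
print(B,P,B-P)
def blobs(f):
    hh=cv2.cvtColor(cv2.imread(f),cv2.COLOR_BGR2HSV);mm=cv2.inRange(hh,(0,90,60),(14,255,255))
    return [cv2.minEnclosingCircle(c)[0] for c in cv2.findContours(mm,0,2)[0] if cv2.contourArea(c)>30 and 200<c[0,0,0]<345]
print(blobs("pics/top0.png"),blobs("pics/top3f.png"))
E
```

```text
((253.92242431640625, 143.01805114746094), (46.0087890625, 23.082481384277344), 88.21009063720703)
[671.38542607  21.66643473] [672.08189385  23.37762752] [-0.69646777 -1.71119279]
[(222.55882263183594, 259.20587158203125), (330.21429443359375, 191.5)] [(222.39999389648438, 259.0), (330.2454528808594, 191.57272338867188)]
```

```bash
python3 -c "
from workcell import robot
print(robot.close_job())"
```

```text
the job is handed in; nothing more can be done
None
```

The scale was switched ON with the pan empty, then the long box was set down lid up within about 2 mm of the pan's middle and released; the smaller rocker and the chocolates did not move, the square box was never approached, and the job is handed in at about 19.5 s.

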